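# Clamp a plastic sample in the infrared spectrometer until the clutch clicks

## Task

The plastic sample already lies on the spectrometer's crystal: clamp it for the scan. Swing the clamp arm in over the sample until it meets its stop, then screw the knob down clockwise, letting go and regripping as often as needed, until its slip clutch clicks; stop at the first click and take the hand away. Do not shift the sample or disturb the other things on the bench.

Things in the scene. Friction and masses are not known exactly. Their poses are not given: they have to be found in the camera images.
- spectrometer: compact bench spectrometer: cream box 320 (x) x 260 (y) x 105 mm, fixed at a varying place and turn. In its top a steel plate 150 x 170 mm (top at z = 113 mm) with the crystal at its centre; along the rear a raised cover 85 x 250 mm (top 139 mm). Origin at the centre of its underside; its front faces its own -x
- pillar_axis (a point): point on the vertical axis of the steel pillar that carries the clamp arm, 180 mm above the bench, 50 mm behind the spectrometer's origin (own +x); the arm swings about this axis
- crystal (a point): the crystal, at the centre of the steel plate's top, 60 mm in front of the spectrometer's origin (own -x), 110 mm from the pillar axis; the sample lies on it
- clamp_arm (a joint): swing of the clamp arm, rad: 0 = at its stop, over the crystal; grows as it swings out counter-clockwise from above (starts 0.7 to 1.1). Aluminium bar 34 mm wide, top 184 mm above the bench, 110 mm from pillar axis to knob axis. Friction 0.35 Nm (3 N at the knob) holds it where left; turning the knob clockwise presses it to its stop
- knob_grip (a point): centre of the black fluted clutch knob, half-way up: 46 mm across, 45 mm high (201 to 246 mm above the bench), vertical axis at the arm's end; its height is fixed. Nothing stands beside it at its height within 80 mm. White line on its side, dark line on its bright top. Just below, a graduated steel collar 60 mm across turns with the spindle (top at 200 mm; one long dark line)
- spindle (a joint): spindle turn, rad: 0 = screwed home, pin bearing on the sample (firm stop); grows as it is unscrewed, counter-clockwise from above (starts 3.2 to 4.8, end 5.8); the pin rises 10 mm a turn and starts clear of the sample. Turns easily (0.04 Nm) with the knob. A hand on the knob that does not turn along with the swinging arm unscrews it by the swing angle
- knob (a joint): slip of the clutch, rad: clockwise turn of the knob past the spindle, 0 at the start, within 0.05 of 0 while the spindle turns along. Once it is home the knob goes on alone; resistance rises to about 0.25 Nm and at about 0.3 snaps away: the first click. Let go before that, the knob springs back; after it, it stays where left, loose; a second click comes at about 0.95
- pin: steel pressure pin (15 mm across, tip 8 mm) that comes straight down below the arm's boss, on the knob's axis; origin at the centre of its lower end
- sample: clear flat plastic plaque 25 x 75 x 5 mm (long along its own y), lying loose on the crystal; origin at the centre of its underside
- roll_low: lower of two stacked white tape rolls, 110 mm across, 48 mm high, right of the spectrometer; bystander
- roll_top: upper roll of that stack; bystander
- roll_side: cardboard core ring 96 mm across, 36 mm high, left of the spectrometer; bystander
- beaker: glass beaker 84 mm across, 110 mm high, left of the spectrometer; bystander
- jar: amber jar 60 mm across, 75 mm high, front left of the spectrometer; bystander
- spatula: small wooden-handled spatula 140 mm long lying across the spectrometer's rear cover; bystander
- tray: steel tray 100 x 130 x 22 mm, rear right of the spectrometer; bystander
- spare: spare plaque like the sample, lying in the tray; bystander
- dish: small white dish 64 mm across, 20 mm high, on the spectrometer's rear cover; bystander
Things that resemble listed ones, but are neither listed nor needed, are in the scene too. Leave any turquoise or yellow look-alike of the sample alone.

How it is judged:
By the outcome, as a careful person would: the job done as asked, in the order asked, and still so for the second after the job is handed in, with the robot touching nothing.
It also fails if it takes over 64 s, if anything falls off the work surface, if the arm or the gripper's body presses on something with over 40 N, if the wrist force passes 120 N, or if a joint passes its speed limit or range.

## Robot

A 7-joint arm with a two-finger parallel gripper is mounted at the origin on the work surface. World frame = base frame: x ahead of the robot, y to its left, z up, the work surface at z = 0. Lengths are in m, angles in rad, forces in N, time in s.
With the tool pointing down it reaches from about 0.4 to 0.85 m from the base axis. Payload 4.5 kg.
Tool frame: the origin (TCP) lies midway between the tips of the shut fingers; the grasp point (between the pads) lies 19 mm behind it; z points along the fingers, y is the direction in which the jaws open and shut (so a half turn about z gives the same grasp; the last joint's range is limited). The gripper opens to 85 mm and grips with 20 to 120 N. Pads are 22 mm wide; open, the fingers measure 114 mm over their backs; the gripper's body (76 mm by 85 mm) begins 54 mm behind the grasp point. The pads swing forward as they close: fully open they stand 13 mm farther back than shut.
Start: joints at [1.365, 0.689, -0.195, 1.565, 0.157, 0.902, -0.215], TCP at [0.148, -0.607, 0.231] pointing down, gripper open.
Joint ranges: [-3.01, 3.01], [-0.46, 2.08], [-1.47, 1.51], [0.13, 2.56], [-1, 4.14], [0.04, 2.09], [-2.66, 2.66]. Speed limits (rad/s): [2.57, 2.57, 3.14, 3.14, 3.14, 3.14, 3.14].

## Interface

Orientations are given as a unit quaternion [w, x, y, z].
In Python, from workcell import telemetry, cams, order gives the robot as it stands. The module is installed in compiled form; this text tells all that it offers.
- The arm moves only by the shell command python3 -m pendant 'ROWS'. ROWS is text: rows parted by semicolons, each of 7 numbers parted by spaces: the shift along the tool's x, y, z in cm, then the turn, a rotation vector about the tool's x, y, z in rad, then the opening, from 0 (shut) to 1 (fully open). In form: dx dy dz rx ry rz hand; .... A call has 1 to 12 rows; each row is the pose to reach, as a shift and turn from the pose commanded when the call began, along the tool's axes at that moment; what a row does not reach only later rows make up. A row lasts 1/10 s, in which the tool goes at most 50 mm and 8.59 degrees, less where a joint would pass 70% of its speed; a pose out of reach is approached as far as the arm can. A call with a gripper value outside its range is refused whole. The fingers move at their own pace and stop on an object; the grip force is fixed at half the most. Time passes only in rows, so rows that repeat a pose let the fingers close. It gives the time, the measured TCP pose, the force and the opening at its end, in the units of the state.
- telemetry.get_state(): the state, without advancing time (a new reading comes with each control period).
- cams.read_camera(name): name is "scene" or "top" or "wrist"; returns a dict with "color" (420x560x3 uint8, red, green, blue), "mtx" (3x3 intrinsics, pixels), "k1" (the pictures are not rectified: a ray, as slopes to the right and down, at radius r is drawn at 1 + k1 r^2 times it, then the intrinsics apply), "extrinsics" (4x4, takes a point from camera to world coordinates). Camera axes: x right, y up, looking along -z (the intrinsics and any distortion apply to the point x, -y, -z); pixel columns grow to the right and rows downward; lengths in m; the calibration is good to about 2 mm. A picture is of the moment at which its call begins. There is no depth.
- order.close_job(): hands the job in, once; it reports no verdict.
The state is a dict: "t": time; "joint_positions": joint angles; "joint_velocities": joint speeds; "effort": joint torques, N m; "tcp_pos": TCP position; "orientation": TCP orientation; "wrist_force": force on the tool from outside, world axes, zero at the start; "wrist_torque": the same for the moment, N m; "gripper_width": finger opening in m.
Only numpy, scipy, OpenCV 4.12 (cv2) and the standard library are available. Lean on these libraries where they do the work, as an engineer would, in place of code of your own. Each camera call takes 0.05 s, during which the arm holds its last target.

## Working session

There is one attempt and no reset: what is moved stays moved. The work goes in short steps, Python scripts to look and compute and a shell command to move; the robot and the scene stay as the last step left them, time stands still between calls to the robot, and variables do not carry over. Pictures are saved under pics/ and viewed, and the job is handed in when it is done.

```bash
mkdir -p pics; ls; cat > h.py <<'E'
import numpy as np, cv2
from workcell import telemetry, cams, order
def shot(name,tag):
    d=cams.read_camera(name)
    cv2.imwrite(f'pics/{tag}.png',cv2.cvtColor(d['color'],cv2.COLOR_RGB2BGR))
    np.savez(f'pics/{tag}.npz',**{k:np.array(v) for k,v in d.items()})
    return d
def load(tag): return dict(np.load(f'pics/{tag}.npz'))
def ray(d,u,v):
    K=np.array(d['mtx']);k=float(d['k1'])
    D=np.array([k,0,0,0,0.])
    p=cv2.undistortPoints(np.array([[[u,v]]],float),K,D)[0,0]
    E=np.array(d['extrinsics'])
    r=E[:3,:3]@np.array([p[0],-p[1],-1]);return E[:3,3],r/np.linalg.norm(r)
def plane(d,u,v,z):
    o,r=ray(d,u,v);return o+r*(z-o[2])/r[2]
def proj(d,P):
    E=np.array(d['extrinsics']);q=E[:3,:3].T@(np.array(P)-E[:3,3])
    x,y=q[0]/-q[2],-q[1]/-q[2];f=1+float(d['k1'])*(x*x+y*y)
    K=np.array(d['mtx']);return K[0,0]*x*f+K[0,2],K[1,1]*y*f+K[1,2]
E
python3 - <<'E'
from h import *
for n in ('scene','top','wrist'):
    d=shot(n,n+'0');print(n,np.round(d['mtx'],1).tolist(),d['k1'],np.round(d['extrinsics'],3).tolist())
print(telemetry.get_state())
E
```

```text
pics
scene [[378.9, 0.0, 279.8], [0.0, 378.9, 208.7], [0.0, 0.0, 1.0]] -0.10259213604797077 [[0.658, -0.661, 0.361, 0.848], [0.753, 0.568, -0.332, -0.262], [0.014, 0.49, 0.872, 0.901], [0.0, 0.0, 0.0, 1.0]]
top [[402.9, 0.0, 274.0], [0.0, 402.9, 209.3], [0.0, 0.0, 1.0]] 0.0134737796993426 [[-0.014, 0.99, -0.138, 0.385], [-1.0, -0.017, -0.02, 0.025], [-0.022, 0.137, 0.99, 1.119], [0.0, 0.0, 0.0, 1.0]]
wrist [[353.6, 0.0, 279.7], [0.0, 353.6, 207.5], [0.0, 0.0, 1.0]] -0.010654816718560195 [[0.238, 0.928, 0.287, 0.222], [-0.971, 0.228, 0.069, -0.59], [-0.002, -0.295, 0.956, 0.374], [0.0, 0.0, 0.0, 1.0]]
{'t': 0.15, 'joint_positions': array([ 1.36479435,  0.68980622, -0.19458451,  1.56609212,  0.15732072,
        0.90248391, -0.21509338]), 'joint_velocities': array([-9.70872495e-04, -3.42544081e-03,  1.04057626e-03, -2.48747516e-03,
        1.54058850e-04, -4.14616491e-05, -1.23788261e-03]), 'effort': array([-1.31877121e-03, -5.39928639e+01, -1.26826990e+00, -1.58716714e+01,
        9.29717993e-03,  6.41242877e-03, -2.07832181e-05]), 'tcp_pos': array([ 0.14832012, -0.60664686,  0.23066389]), 'orientation': array([-6.86317085e-04,  9.92812627e-01,  1.19677073e-01, -1.22300164e-04]), 'wrist_force': array([-0.17583701,  0.28757706,  0.01628008]), 'wrist_torque': array([-0.03851849,  0.03060709,  0.00547263]), 'gripper_width': 0.08535640244027688}
```

View pics/scene0.png

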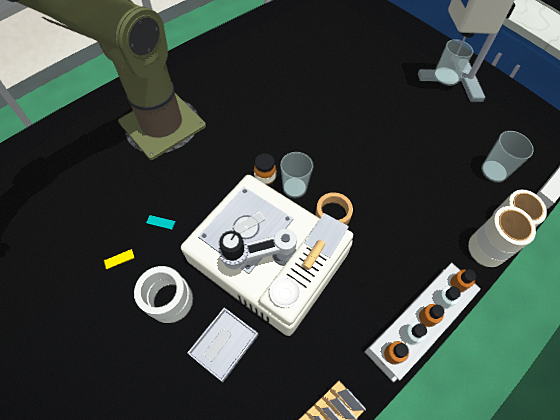

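View pics/top0.png

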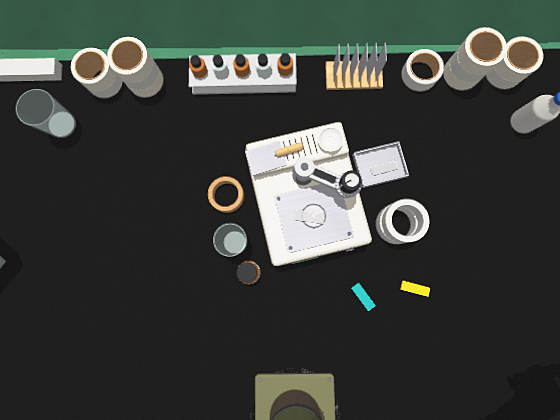

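View pics/wrist0.png

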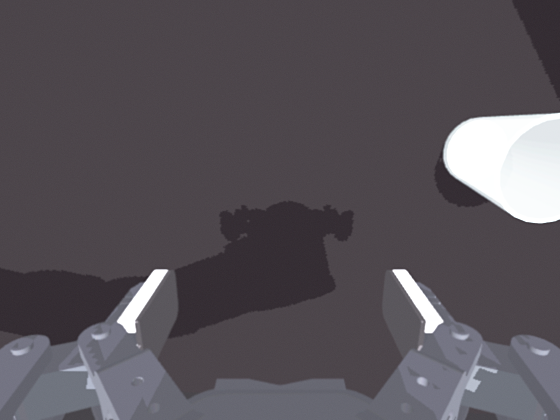

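The scene view shows the knob at about (232,243), the pillar at (285,240) and the rolls at (163,293). In the top view the pillar is near (305,167), the knob near (349,181) and the sample and crystal near (313,215). I'll zoom in next.

```bash
python3 - <<'E'
import cv2
a=cv2.imread('pics/top0.png')[110:280,235:435];cv2.imwrite('pics/t0z.png',cv2.resize(a,None,fx=4,fy=4,interpolation=cv2.INTER_CUBIC)[:600])
a=cv2.imread('pics/scene0.png')[165:345,170:370];cv2.imwrite('pics/s0z.png',cv2.resize(a,None,fx=3.3,fy=3.3,interpolation=cv2.INTER_CUBIC))
E
```

```text
(no output)
```

View pics/t0z.png

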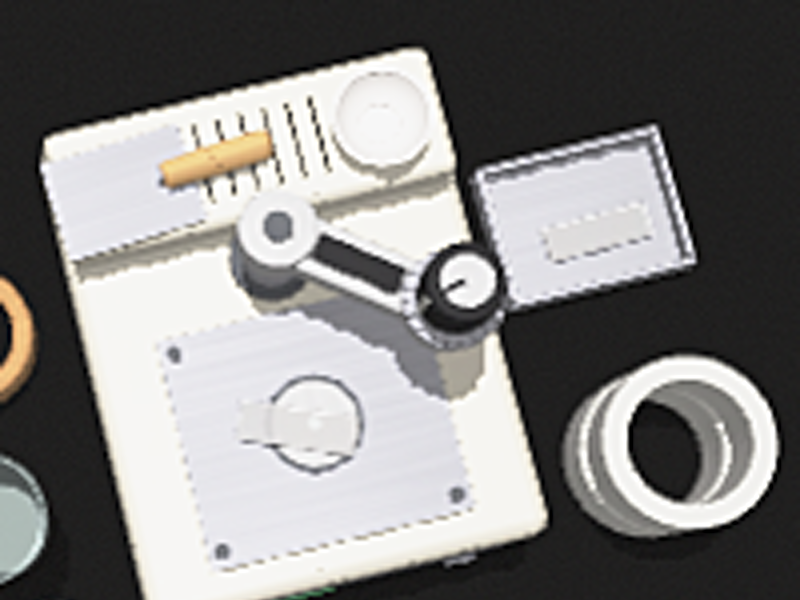

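View pics/s0z.png

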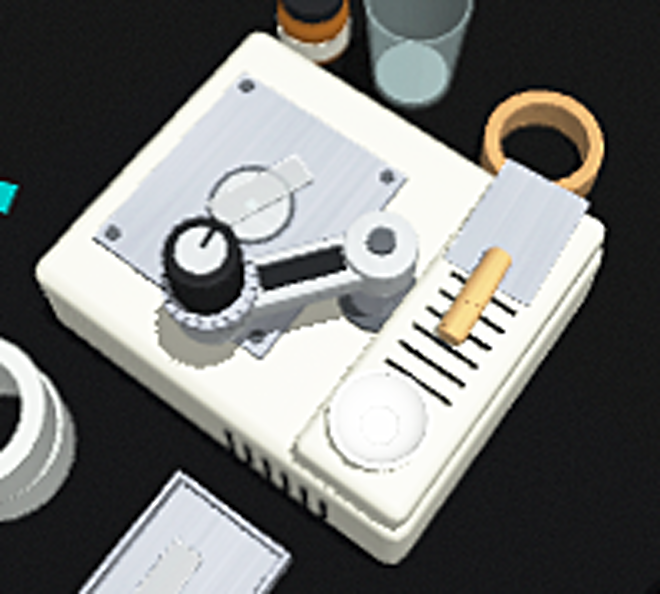

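```bash
cat > m.py <<'E'
from h import *
T=load('top0');S=load('scene0')
t=lambda x,y:(235+(x+.5)/4-.5,110+(y+.5)/4-.5)
s=lambda x,y:(170+(x+.5)/3.3-.5,165+(y+.5)/3.3-.5)
def tri(a,b):
    o1,r1=ray(T,*a);o2,r2=ray(S,*b)
    A=np.stack([r1,-r2],1);k=np.linalg.lstsq(A,o2-o1,rcond=None)[0]
    p,q=o1+k[0]*r1,o2+k[1]*r2;return (p+q)/2,np.linalg.norm(p-q)
for n,a,b,z in (('crystal',(316,424),(254,205),.113),('knobtop',(468,278),(202,245),.246),('FL',(222,551),(246,86),.113),('FR',(457,494),(113,233),.113),('RL',(174,354),(388,177),.113),('RR',(409,300),(258,335),.113),('cap',(279,227),(380,240),.195)):
    print(n,*[np.round(v,4) for v in (*tri(t(*a),s(*b)),plane(T,*t(*a),z)[:2],plane(S,*s(*b),z)[:2])])
E
python3 m.py
```

```text
crystal [ 0.5071 -0.0537  0.1133] 0.0023 [ 0.5066 -0.0547] [ 0.5076 -0.0526]
knobtop [ 0.5685 -0.1284  0.2528] 0.0003 [ 0.5699 -0.1298] [ 0.5657 -0.1269]
FL [0.4276 0.005  0.114 ] 0.0017 [0.4281 0.0058] [0.4266 0.0046]
FR [ 0.4611 -0.141   0.114 ] 0.0003 [ 0.4613 -0.141 ] [ 0.4605 -0.141 ]
RL [0.5526 0.0337 0.1132] 0.0 [0.5526 0.0337] [0.5525 0.0338]
RR [ 0.5851 -0.1136  0.1159] 0.0038 [ 0.5847 -0.1156] [ 0.5851 -0.1114]
cap [ 0.6132 -0.03    0.1947] 0.0005 [ 0.6133 -0.0297] [ 0.6132 -0.0303]
```

The measurements agree with each other: crystal (0.507,-0.054), pillar (0.614,-0.029), knob axis (0.568,-0.128), spectrometer yaw about 0.224 and swing about 0.91. Next I'll move above the knob.

```bash
python3 -m pendant '2 -1.4 -2 0 0 0 1; 6 -4.2 -4 0 0 0 1; 10 -7 -6 0 0 0 1; 14 -9.8 -7 0 0 0 1; 18 -12.6 -7 0 0 0 1; 22 -15.4 -7 0 0 0 1; 26 -18.2 -7 0 0 0 1; 30 -21 -7 0 0 0 1; 34 -23.8 -7 0 0 0 1; 38 -26.6 -7 0 0 0 1; 42 -29.4 -7 0 0 0 1; 45 -31.5 -7 0 0 0 1'; python3 - <<'E'
from h import *
s=telemetry.get_state();print(s['joint_positions'].round(3),s['tcp_pos'].round(4),s['orientation'].round(3))
E
```

```text
t: 1.35
tcp_pos: [0.5126, -0.1908, 0.3012]
orientation: [-0.001, 0.993, 0.121, 0.0]
wrist_force: [0.1, -0.3, -0.4]
gripper_width: 0.0853
[ 0.414  0.504 -0.225  1.709  0.132  0.942 -1.19 ] [ 0.5126 -0.1908  0.3012] [-0.001  0.993  0.121  0.   ]
```

```bash
python3 -m pendant '3 -2 0 0 0 -0.14 1; 5 -3.6 0 0 0 -0.28 1; 6.8 -4.8 0 0 0 -0.42 1; 6.8 -4.8 0 0 0 -0.56 1; 6.8 -4.8 0 0 0 -0.7 1; 6.8 -4.8 0 0 0 -0.84 1; 6.8 -4.8 0 0 0 -0.98 1; 6.8 -4.8 0 0 0 -1.12 1; 6.8 -4.8 0 0 0 -1.26 1; 6.8 -4.8 0 0 0 -1.4 1; 6.8 -4.8 0 0 0 -1.54 1; 6.8 -4.8 0 0 0 -1.68 1'
python3 -m pendant '0 0 0 0 0 -0.14 1; 0 0 0 0 0 -0.28 1; 0 0 0 0 0 -0.42 1; 0 0 0 0 0 -0.56 1; 0 0 0 0 0 -0.7 1; 0 0 0 0 0 -0.84 1; 0 0 0 0 0 -0.98 1; 0 0 0 0 0 -1.12 1; 0 0 0 0 0 -1.26 1; 0 0 0 0 0 -1.4 1; 0 0 0 0 0 -1.54 1; 0 0 0 0 0 -1.68 1'; python3 - <<'E'
from h import *
s=telemetry.get_state();print(s['joint_positions'].round(3),s['tcp_pos'].round(4),s['orientation'].round(3))
shot('wrist','wrist1')
E
```

```text
t: 2.55
tcp_pos: [0.5651, -0.1316, 0.301]
orientation: [-0.0, 0.571, 0.821, -0.0]
wrist_force: [0.0, -0.4, -0.2]
gripper_width: 0.0852
t: 3.75
tcp_pos: [0.5652, -0.1318, 0.3009]
orientation: [-0.0, -0.23, 0.973, -0.0]
wrist_force: [0.1, -0.1, 0.5]
gripper_width: 0.0852
[ 0.736  0.758 -1.133  1.588  0.713  1.263  1.515] [ 0.5652 -0.1318  0.3009] [-0.    -0.23   0.973 -0.   ]
```

View pics/wrist1.png

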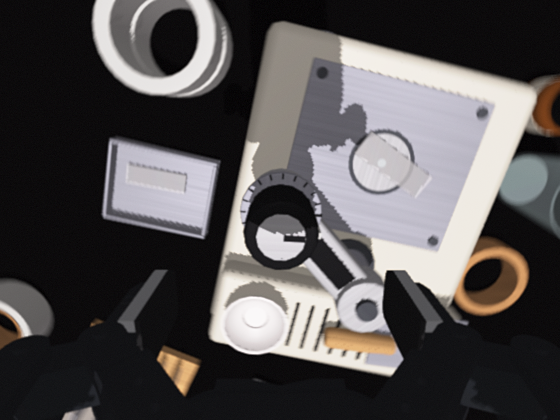

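The wrist view shows the knob top at about (282,237), the arm leading to the pillar cap at (366,305), and the sample near (390,163) under the arm's future path.

```bash
python3 - <<'E'
from h import *
W=load('wrist1');print(plane(W,282,237,.246)[:2], plane(W,366,307,.195)[:2])
c=plane(W,381,163,.113)[:2];print(c)
s=telemetry.get_state();q=s['orientation']
from scipy.spatial.transform import Rotation as R
M=R.from_quat(q[[1,2,3,0]]).as_matrix();print(M.round(3))
for p in ((.568,-.1284),plane(W,282,237,.246)[:2]):
  print((M.T@(np.array([*p,.205])-s['tcp_pos'])*100).round(2))
E
python3 - <<'E'
import cv2
a=cv2.imread('pics/wrist1.png')[140:330,210:450];cv2.imwrite('pics/w1z.png',cv2.resize(a,None,fx=3,fy=3,interpolation=cv2.INTER_CUBIC))
E
```

```text
[ 0.56932838 -0.12985362] [ 0.61141409 -0.03232676]
[ 0.50775229 -0.05522899]
[[-0.892 -0.451 -0.001]
 [-0.451  0.892  0.   ]
 [ 0.001  0.001 -1.   ]]
[-0.42  0.18  9.56]
[-0.48 -0.01  9.56]
```

View pics/w1z.png

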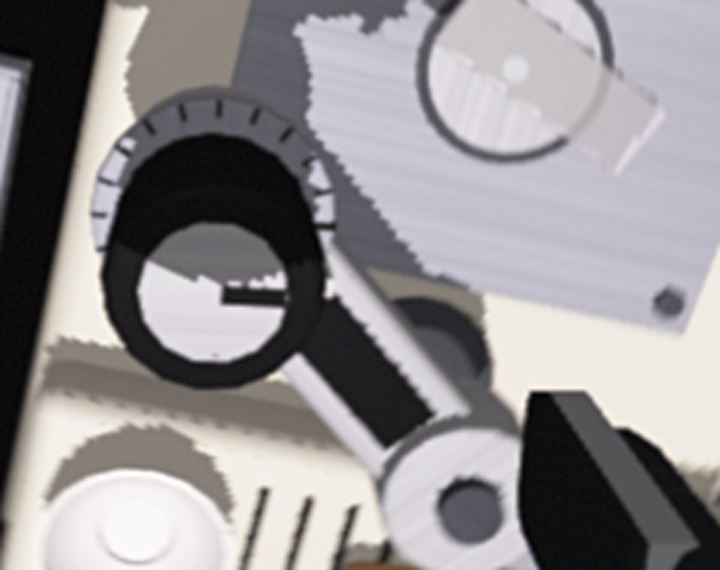

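```bash
python3 -m pendant '-0.45 0.1 2 0 0 0 1; -0.45 0.1 4 0 0 0 1; -0.45 0.1 6 0 0 0 1; -0.45 0.1 7.5 0 0 0 1; -0.45 0.1 8.7 0 0 0 1; -0.45 0.1 9.4 0 0 0 1; -0.45 0.1 9.4 0 0 0 1'; python3 -m pendant '0 0 0 0 0 0 0.7; 0 0 0 0 0 0 0.6;0 0 0 0 0 0 0.58;0 0 0 0 0 0 0.58'; python3 - <<'E'
from h import *
s=telemetry.get_state();print(s['joint_positions'].round(3),s['tcp_pos'].round(4),s['wrist_force'],s['wrist_torque'])
shot('wrist','wrist2')
E
```

```text
t: 4.5
tcp_pos: [0.5687, -0.1287, 0.2066]
orientation: [-0.001, -0.227, 0.974, 0.0]
wrist_force: [0.3, -0.1, -0.4]
gripper_width: 0.0854
t: 4.9
tcp_pos: [0.5692, -0.1286, 0.2077]
orientation: [0.0, -0.227, 0.974, -0.0]
wrist_force: [0.2, 0.8, -0.7]
gripper_width: 0.0493
[ 0.696  0.86  -1.058  1.697  0.834  1.102  1.405] [ 0.5692 -0.1286  0.2077] [ 0.16400056  0.77444172 -0.72698554] [ 0.01653705 -0.01761208  0.00819082]
```

View pics/wrist2.png

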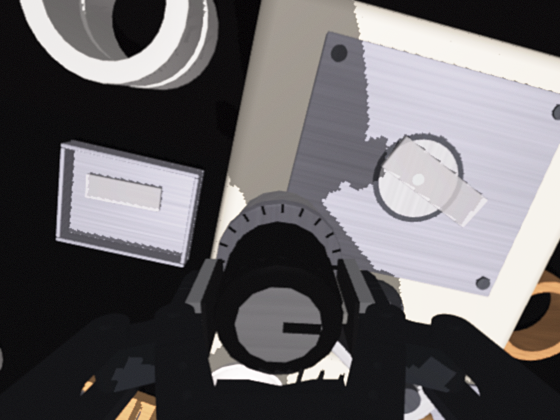

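The pads straddle the knob, whose top is at (278,325), with a 49 mm opening. I'll close the hand and work out the arc.

```bash
python3 -m pendant '0 0 0 0 0 0 0.45;0 0 0 0 0 0 0.45;0 0 0 0 0 0 0.45;0 0 0 0 0 0 0.45'; cat > arc.py <<'E'
from h import *
import sys
from scipy.spatial.transform import Rotation as R
s=telemetry.get_state();q=s['orientation'];M=R.from_quat(q[[1,2,3,0]]).as_matrix()
k=s['tcp_pos'][:2];P=np.array([.6140,-.0295])
C=np.array([.507,-.0537])
v=k-P;print('r',np.linalg.norm(v),'angle',np.arctan2(*v[::-1])-np.arctan2(*(C-P)[::-1]), s['wrist_force'],s['wrist_torque'],s['joint_positions'].round(3))
v=v/np.linalg.norm(v)*.11
for th in eval(sys.argv[1]):
    c,n=np.cos(th),np.sin(th)
    w=np.array([[c,n],[-n,c]])@v
    d=M.T@np.array([*(w-v),0])*100
    print(round(th,2),d.round(2))
E
python3 arc.py 'np.arange(.1,1,.1)'
```

```text
t: 5.35
tcp_pos: [0.5692, -0.129, 0.2079]
orientation: [0.0, -0.227, 0.974, -0.001]
wrist_force: [-1.2, -1.2, 6.2]
gripper_width: 0.0453
r 0.10909116088875181 angle 0.9254777254404352 [-1.20665333 -1.24345767  6.15406326] [-0.21526225  0.31446888  0.03620018] [ 0.696  0.86  -1.058  1.697  0.834  1.103  1.405]
0.1 [ 0.66  0.88 -0.  ]
0.2 [ 1.22  1.82 -0.  ]
0.3 [ 1.69  2.82 -0.  ]
0.4 [ 2.06  3.86 -0.  ]
0.5 [ 2.32  4.92 -0.01]
0.6 [ 2.47  6.01 -0.01]
0.7 [ 2.52  7.11 -0.01]
0.8 [ 2.45  8.21 -0.01]
0.9 [ 2.28  9.29 -0.01]
```

```bash
python3 -m pendant '0.35 0.43 0 0 0 0.05 0.45; 0.66 0.88 0 0 0 0.1 0.45; 1.22 1.82 0 0 0 0.2 0.45; 1.69 2.82 0 0 0 0.3 0.45; 1.9 3.34 0 0 0 0.35 0.45; 1.9 3.34 0 0 0 0.35 0.45'; python3 arc.py '[.4]'
```

```text
t: 5.95
tcp_pos: [0.5375, -0.1071, 0.2079]
orientation: [0.001, -0.054, 0.999, -0.0]
wrist_force: [-1.3, -1.5, 5.0]
gripper_width: 0.0446
r 0.10892937414601295 angle 0.5700152731013142 [-1.29032585 -1.48969959  5.03213319] [-0.18255668  0.09177146 -0.01157942] [ 0.661  0.786 -0.984  1.805  0.781  0.994  1.03 ]
0.4 [ 2.03  3.87 -0.01]
```

```bash
python3 arc.py '[.1,.2,.3,.4,.45,.5,.53,.55,.57,.6,.62]'
```

```text
r 0.10892937414601295 angle 0.5700152731013142 [-1.29032585 -1.48969959  5.03213319] [-0.18255668  0.09177146 -0.01157942] [ 0.661  0.786 -0.984  1.805  0.781  0.994  1.03 ]
0.1 [ 0.65  0.89 -0.  ]
0.2 [ 1.21  1.83 -0.  ]
0.3 [ 1.67  2.83 -0.01]
0.4 [ 2.03  3.87 -0.01]
0.45 [ 2.18  4.4  -0.01]
0.5 [ 2.29  4.94 -0.01]
0.53 [ 2.35  5.26 -0.01]
0.55 [ 2.38  5.48 -0.01]
0.57 [ 2.4   5.7  -0.01]
0.6 [ 2.44  6.03 -0.01]
0.62 [ 2.45  6.25 -0.01]
```

```bash
python3 -m pendant '0.65 0.89 0 0 0 0.1 0.45; 1.21 1.83 0 0 0 0.2 0.45; 1.67 2.83 0 0 0 0.3 0.45; 2.03 3.87 0 0 0 0.4 0.45; 2.18 4.4 0 0 0 0.45 0.45; 2.29 4.94 0 0 0 0.5 0.45; 2.29 4.94 0 0 0 0.5 0.45'; python3 arc.py '[.02,.04,.06,.07,.08,.09,.1]'
```

```text
t: 6.65
tcp_pos: [0.5096, -0.0601, 0.2078]
orientation: [0.001, 0.194, 0.981, -0.0]
wrist_force: [-0.7, -0.7, 7.4]
gripper_width: 0.0449
r 0.10878557568299937 angle 0.06297687511123273 [-0.70515323 -0.6985158   7.36616123] [-0.13618719  0.11843254 -0.03262886] [ 0.539  0.698 -0.858  1.907  0.696  0.863  0.497]
0.02 [ 0.14  0.17 -0.  ]
0.04 [ 0.27  0.35 -0.  ]
0.06 [ 0.4   0.53 -0.  ]
0.07 [ 0.46  0.62 -0.  ]
0.08 [ 0.52  0.71 -0.  ]
0.09 [ 0.58  0.8  -0.  ]
0.1 [ 0.64  0.89 -0.  ]
```

```bash
python3 -m pendant '0.14 0.17 0 0 0 0.02 0.45; 0.27 0.35 0 0 0 0.04 0.45;0.34 0.44 0 0 0 0.05 0.45;0.34 0.44 0 0 0 0.05 0.45'; python3 -m pendant '0.07 0.09 0 0 0 0.01 0.45;0.07 0.09 0 0 0 0.01 0.45';python3 -m pendant '0.07 0.09 0 0 0 0.01 0.45;0.07 0.09 0 0 0 0.01 0.45'; python3 arc.py '[.02]'
```

```text
t: 7.05
tcp_pos: [0.5084, -0.0556, 0.2078]
orientation: [0.001, 0.218, 0.976, -0.0]
wrist_force: [-0.4, -2.7, 7.3]
gripper_width: 0.0451
t: 7.25
tcp_pos: [0.5081, -0.0546, 0.2078]
orientation: [0.001, 0.223, 0.975, -0.0]
wrist_force: [-0.8, -2.9, 8.0]
gripper_width: 0.0446
t: 7.45
tcp_pos: [0.508, -0.0542, 0.2078]
orientation: [0.001, 0.229, 0.974, -0.001]
wrist_force: [0.7, -4.4, 8.0]
gripper_width: 0.0449
r 0.10881806937782591 angle 0.006426888469658554 [ 0.72372263 -4.39549336  7.99155968] [-0.86722352 -0.05413613 -0.04390079] [ 0.517  0.689 -0.838  1.915  0.684  0.849  0.424]
0.02 [ 0.14  0.17 -0.  ]
```

```bash
python3 -m pendant '0.07 0.09 0 0 0 0 0.45;0.07 0.09 0 0 0 0 0.45';python3 -m pendant '0.07 0.09 0 0 0 0 0.45;0.07 0.09 0 0 0 0 0.45'; python3 arc.py '[.02]'; python3 - <<'E'
from h import *
shot('top','top3');shot('scene','scene3')
a=cv2.imread('pics/top3.png')[110:280,235:435];cv2.imwrite('pics/t3z.png',cv2.resize(a,None,fx=3.3,fy=3.3,interpolation=cv2.INTER_CUBIC))
a=cv2.imread('pics/scene3.png')[165:345,170:370];cv2.imwrite('pics/s3z.png',cv2.resize(a,None,fx=3.3,fy=3.3,interpolation=cv2.INTER_CUBIC))
E
```

```text
t: 7.65
tcp_pos: [0.508, -0.0541, 0.2078]
orientation: [0.001, 0.229, 0.973, -0.001]
wrist_force: [0.7, -5.9, 7.9]
gripper_width: 0.0453
t: 7.85
tcp_pos: [0.508, -0.054, 0.2078]
orientation: [0.001, 0.229, 0.973, -0.002]
wrist_force: [1.2, -8.3, 8.8]
gripper_width: 0.0449
r 0.10879290632728567 angle 0.004973304769130493 [ 1.16891084 -8.32764188  8.79543724] [-1.56336136 -0.30336092  0.06608172] [ 0.514  0.688 -0.836  1.915  0.686  0.849  0.42 ]
0.02 [ 0.14  0.17 -0.  ]
```

View pics/s3z.png

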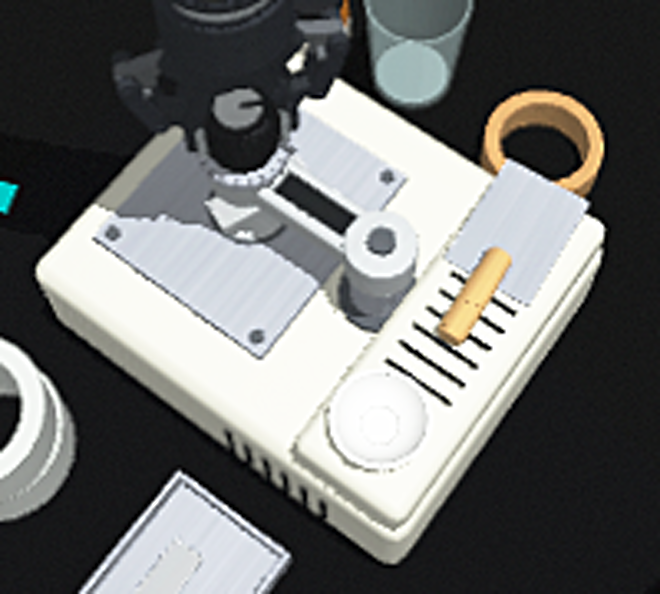

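View pics/t3z.png

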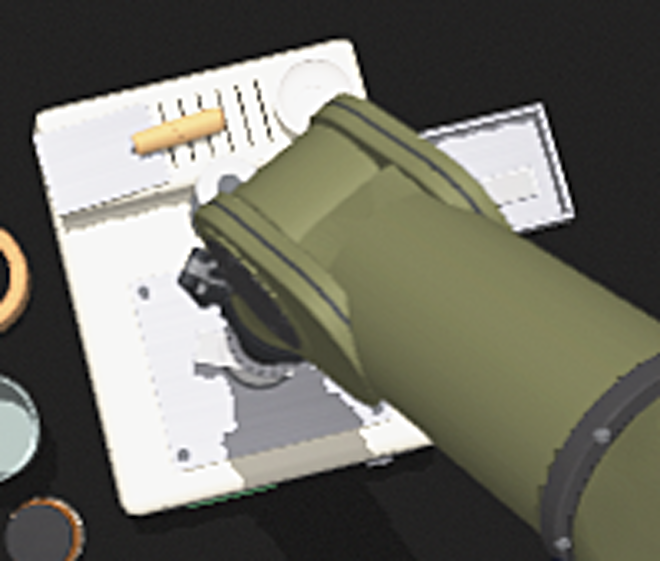

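The arm is at its stop: angle about 0.005, and the force rises with no further motion. In the scene crop it lies over the crystal at about (245,190). Now I'll screw clockwise, easing the lateral bias first.

```bash
python3 -m pendant '-0.08 -0.1 0 0 0 0.08 0.45; -0.08 -0.1 0 0 0 0.2 0.45; -0.08 -0.1 0 0 0 0.32 0.45; -0.08 -0.1 0 0 0 0.44 0.45; -0.08 -0.1 0 0 0 0.56 0.45; -0.08 -0.1 0 0 0 0.68 0.45; -0.08 -0.1 0 0 0 0.8 0.45; -0.08 -0.1 0 0 0 0.92 0.45; -0.08 -0.1 0 0 0 1.04 0.45; -0.08 -0.1 0 0 0 1.16 0.45;-0.08 -0.1 0 0 0 1.2 0.45;-0.08 -0.1 0 0 0 1.2 0.45'; python3 arc.py '[]'
```

```text
t: 9.15
tcp_pos: [0.5072, -0.0546, 0.2078]
orientation: [0.001, 0.739, 0.674, -0.001]
wrist_force: [-0.9, -6.4, 9.0]
gripper_width: 0.045
r 0.1096666732453422 angle 0.008566982914055998 [-0.91053708 -6.39383446  9.0447351 ] [-1.30621914  0.132625   -0.05871637] [ 0.324  0.608 -0.496  1.925  0.434  0.715 -0.522]
```

```bash
python3 -m pendant '0 0 0 0 0 0.08 0.45; 0 0 0 0 0 0.2 0.45; 0 0 0 0 0 0.32 0.45; 0 0 0 0 0 0.44 0.45; 0 0 0 0 0 0.56 0.45; 0 0 0 0 0 0.68 0.45; 0 0 0 0 0 0.8 0.45; 0 0 0 0 0 0.92 0.45; 0 0 0 0 0 1.04 0.45; 0 0 0 0 0 1.16 0.45;0 0 0 0 0 1.2 0.45;0 0 0 0 0 1.2 0.45'; python3 arc.py '[]'; python3 - <<'E'
from h import *
for n in('wrist','scene'): shot(n,n+'4')
a=cv2.imread('pics/scene4.png')[175:265,190:300];cv2.imwrite('pics/s4z.png',cv2.resize(a,None,fx=6,fy=6,interpolation=cv2.INTER_CUBIC))
E
```

```text
t: 10.35
tcp_pos: [0.5065, -0.054, 0.2077]
orientation: [0.001, 0.99, 0.139, -0.001]
wrist_force: [-2.3, -5.2, 9.4]
gripper_width: 0.0449
r 0.11022721618785951 angle 0.0019297320476159285 [-2.32696287 -5.20104036  9.3851541 ] [-1.09513377  0.49295404 -0.0794911 ] [ 0.103  0.574 -0.14   1.937  0.132  0.64  -1.413]
```

View pics/s4z.png

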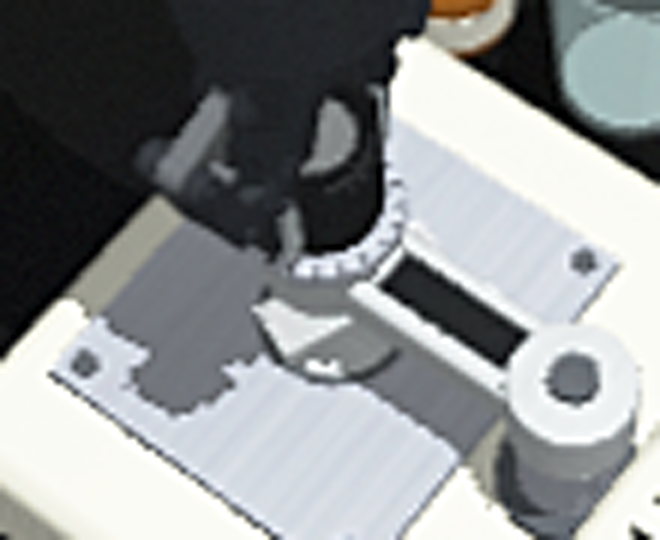

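View pics/wrist4.png

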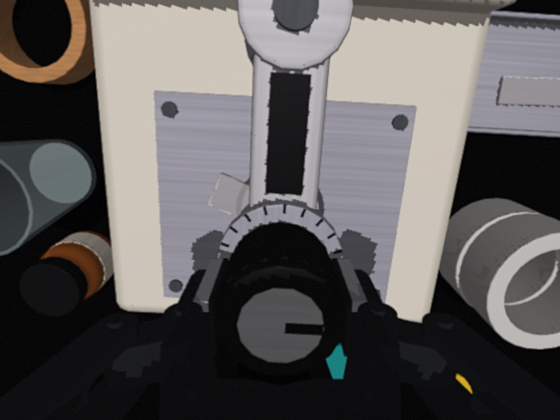

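The wrist view shows the collar ticks at (265,211), (285,209) and (305,212), and the knob line fixed in the hand. The arm stays centred over the plate. I'll turn 0.6 more, then go in small steps, watching torque and the collar ticks, which shift in the hand camera once the knob slips.

```bash
cat > look.py <<'E'
from h import *
import sys
tag=sys.argv[1]
s=telemetry.get_state();d=shot('wrist',tag)
g=cv2.cvtColor(d['color'],cv2.COLOR_RGB2GRAY)
def unwrap(g): # strip on collar arc round (282,262) radius ~50..; angles -75..75 deg about up
    a=np.radians(np.arange(-45,45.1,.5));r=np.arange(46,60)
    X=282+np.outer(r,np.sin(a))*1.0;Y=266-np.outer(r,np.cos(a))
    return cv2.remap(g,X.astype(np.float32),Y.astype(np.float32),cv2.INTER_LINEAR)
u=unwrap(g);ref=unwrap(cv2.cvtColor(load('wrist4')['color'],cv2.COLOR_RGB2GRAY))
best=cv2.matchTemplate(u,ref[:,30:-30],cv2.TM_CCOEFF_NORMED)[0]
i=int(best.argmax());print('collar shift deg',(i-30)*.5,round(float(best.max()),3),'| mz',s['wrist_torque'].round(3),'f',s['wrist_force'].round(1),'t',round(s['t'],2),'j7',s['joint_positions'][6].round(3),'yaw',round(float(2*np.arctan2(s['orientation'][2],s['orientation'][1])),3))
E
python3 look.py w4b
python3 -m pendant '0 0 0 0 0 0.08 0.45; 0 0 0 0 0 0.18 0.45; 0 0 0 0 0 0.28 0.45; 0 0 0 0 0 0.38 0.45; 0 0 0 0 0 0.48 0.45; 0 0 0 0 0 0.56 0.45; 0 0 0 0 0 0.6 0.45;0 0 0 0 0 0.6 0.45'; python3 look.py w5
```

```text
collar shift deg 0.0 0.996 | mz [-1.05   0.498 -0.008] f [-4.  -5.9  9.8] t 10.45 j7 -1.412 yaw 0.28
t: 11.3
tcp_pos: [0.5066, -0.0536, 0.2077]
orientation: [0.001, 0.987, -0.16, -0.0]
wrist_force: [-2.9, -4.1, 11.2]
gripper_width: 0.0451
collar shift deg 0.0 0.918 | mz [-0.839  0.571 -0.033] f [-2.9 -4.1 11.2] t 11.3 j7 -1.843 yaw -0.321
```

View pics/w5.png

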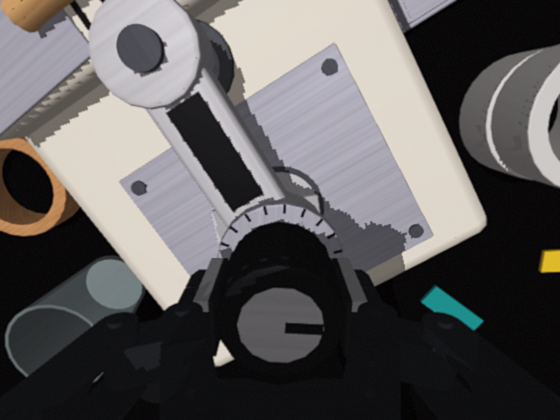

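The collar hasn't moved in the hand view, so the spindle is turning along. Now smaller steps.

```bash
for i in 1; do python3 -m pendant '0 0 0 0 0 0.08 0.45; 0 0 0 0 0 0.15 0.45;0 0 0 0 0 0.15 0.45' >/dev/null; python3 look.py w6; python3 -m pendant '0 0 0 0 0 0.08 0.45; 0 0 0 0 0 0.15 0.45;0 0 0 0 0 0.15 0.45'>/dev/null; python3 look.py w7; done
```

```text
collar shift deg 0.0 0.829 | mz [-0.838  0.552  0.035] f [-2.4 -3.7 11.2] t 11.65 j7 -1.949 yaw -0.471
collar shift deg 0.0 0.781 | mz [-0.782  0.594 -0.037] f [-3.6 -4.2 10.7] t 12.0 j7 -2.055 yaw -0.621
```

```bash
python3 -m pendant '0 0 0 0 0 0.08 0.45; 0 0 0 0 0 0.15 0.45;0 0 0 0 0 0.15 0.45' >/dev/null; python3 look.py w8
```

```text
collar shift deg 0.0 0.619 | mz [-0.72   0.519 -0.045] f [-2.5 -3.1 10.7] t 12.35 j7 -2.161 yaw -0.771
```

```bash
python3 -m pendant '0 0 0 0 0 0.08 0.45; 0 0 0 0 0 0.15 0.45;0 0 0 0 0 0.15 0.45' >/dev/null; python3 look.py w9
```

```text
collar shift deg 0.5 0.493 | mz [-0.742  0.484  0.027] f [-1.7 -3.2  9.6] t 12.7 j7 -2.266 yaw -0.921
```

View pics/w9.png

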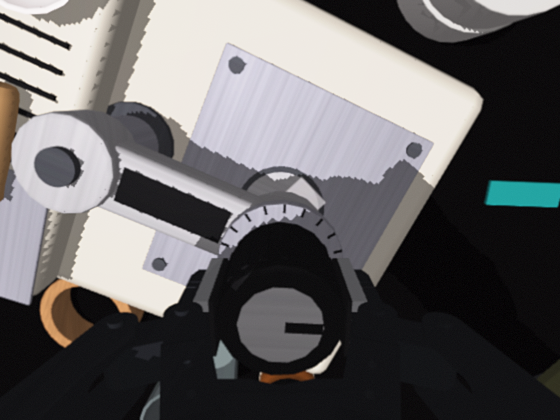

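Still turning along after a total of about 3.6 rad. j7 is near its range limit, so I'll regrip: open, turn back 2 rad and close.

```bash
python3 -m pendant '0 0 0 0 0 0 0.8; 0 0 0 0 0 0 0.8; 0 0 0 0 0 0 0.8; 0 0 0 0 0 0 0.8'; python3 arc.py '[]'; python3 -m pendant '0 0 0 0 0 -0.14 0.8; 0 0 0 0 0 -0.28 0.8; 0 0 0 0 0 -0.42 0.8; 0 0 0 0 0 -0.56 0.8; 0 0 0 0 0 -0.7 0.8; 0 0 0 0 0 -0.84 0.8; 0 0 0 0 0 -0.98 0.8; 0 0 0 0 0 -1.12 0.8; 0 0 0 0 0 -1.26 0.8; 0 0 0 0 0 -1.4 0.8; 0 0 0 0 0 -1.54 0.8; 0 0 0 0 0 -1.68 0.8'; python3 look.py w10;  python3 arc.py '[]';python3 - <<'E'
from h import *
W=load('w10')
print(proj(W,[.507,-.0537,.246]),proj(W,[.614,-.0295,.195]))
shot('scene','scene10')
a=cv2.imread('pics/scene10.png')[165:285,190:330];cv2.imwrite('pics/s10z.png',cv2.resize(a,None,fx=5,fy=5,interpolation=cv2.INTER_CUBIC))
E
```

```text
t: 13.15
tcp_pos: [0.5068, -0.0514, 0.2069]
orientation: [0.0, 0.896, -0.444, -0.0]
wrist_force: [-0.3, 0.5, 0.8]
gripper_width: 0.0684
r 0.10939726401649148 angle -0.020431048289731635 [-0.26938479  0.48133285  0.80303336] [-0.04202321  0.03786939 -0.00279707] [-0.125  0.586  0.217  1.95  -0.205  0.628 -2.267]
t: 14.35
tcp_pos: [0.5069, -0.0517, 0.2071]
orientation: [-0.0, 0.928, 0.374, -0.0]
wrist_force: [0.1, -0.3, -0.6]
gripper_width: 0.068
collar shift deg 11.5 0.444 | mz [ 0.003 -0.001  0.026] f [ 0.1 -0.3 -0.6] t 14.35 j7 -1.061 yaw 0.766
r 0.1094606597174746 angle -0.015855080354909568 [ 1.42790792 -0.4659048   0.77176109] [-0.03473931 -0.01435621  0.01448709] [ 0.196  0.584 -0.292  1.933  0.261  0.661 -1.057]
(np.float64(279.64693864900653), np.float64(328.9871174170638)) (np.float64(419.17956358919173), np.float64(53.41855483797934))
```

View pics/w10.png

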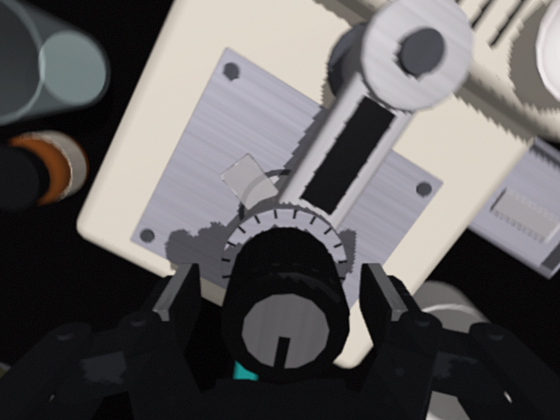

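View pics/s10z.png

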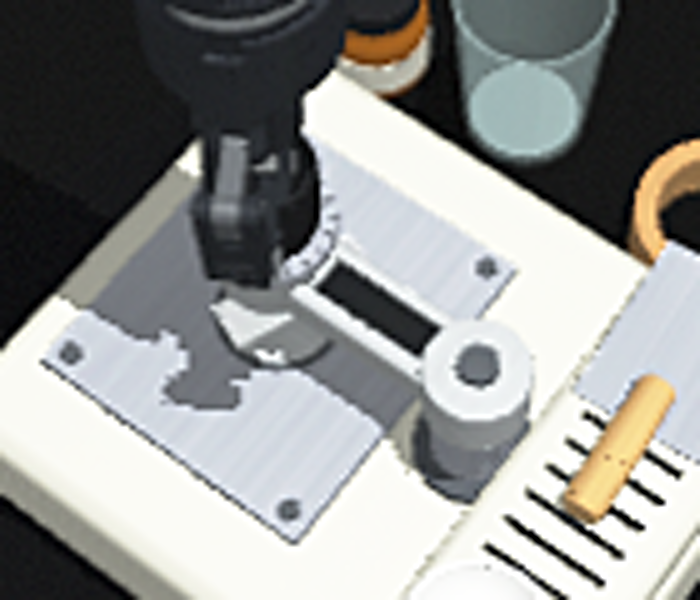

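The sample corner is visible at (250,175), the arm is still over the crystal, and the knob is centred between the pads. Regripping.

```bash
python3 -m pendant '-0.07 0.07 0 0 0 0 0.45;-0.07 0.07 0 0 0 0 0.45;-0.07 0.07 0 0 0 0 0.45;-0.07 0.07 0 0 0 0 0.45;-0.07 0.07 0 0 0 0 0.45'; sed -i "s/load('wrist4')/load('wr')/" look.py; python3 -c "
from h import *
shot('wrist','wr')"; python3 look.py w11; python3 arc.py '[]'; python3 -m pendant '0 0 0 0 0 0.08 0.45; 0 0 0 0 0 0.15 0.45;0 0 0 0 0 0.15 0.45' >/dev/null; python3 look.py w12
```

```text
t: 14.95
tcp_pos: [0.5075, -0.0536, 0.2077]
orientation: [0.001, 0.929, 0.37, 0.0]
wrist_force: [0.8, -3.6, 4.9]
gripper_width: 0.0449
collar shift deg 0.0 0.997 | mz [-0.796 -0.1   -0.029] f [ 0.5 -4.2  5.9] t 15.0 j7 -1.064 yaw 0.759
r 0.1092243854213231 angle 0.0003713354506298394 [ 0.820233   -4.70522463  5.16519878] [-0.78350471 -0.15687031 -0.00854792] [ 0.196  0.583 -0.288  1.932  0.259  0.661 -1.064]
collar shift deg -0.5 0.979 | mz [-0.782 -0.092 -0.015] f [ 0.3 -4.3  5.1] t 15.35 j7 -1.176 yaw 0.607
```

View pics/w12.png

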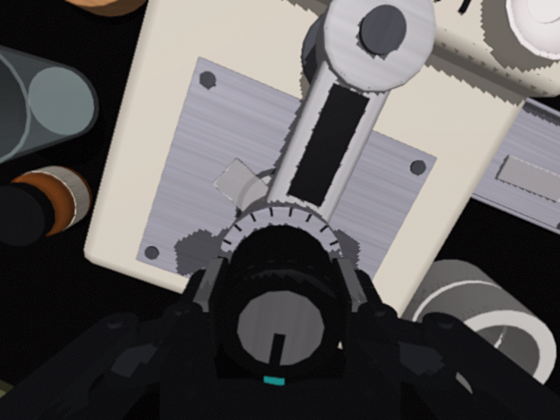

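```bash
python3 -m pendant '0 0 0 0 0 0.06 0.45; 0 0 0 0 0 0.12 0.45;0 0 0 0 0 0.12 0.45' >/dev/null; python3 look.py w13
```

```text
collar shift deg -1.0 0.975 | mz [-0.763 -0.11  -0.038] f [ 0.1 -4.6  5.1] t 15.7 j7 -1.263 yaw 0.488
```

```bash
python3 -m pendant '0 0 0 0 0 0.06 0.45; 0 0 0 0 0 0.12 0.45;0 0 0 0 0 0.12 0.45' >/dev/null; python3 look.py w14
```

```text
collar shift deg -2.0 0.968 | mz [-0.852 -0.052  0.078] f [ 2.1 -3.6  6.4] t 16.05 j7 -1.35 yaw 0.368
```

```bash
python3 -m pendant '0 0 0 0 0 0.06 0.45; 0 0 0 0 0 0.12 0.45;0 0 0 0 0 0.12 0.45' >/dev/null; python3 look.py w15
```

```text
collar shift deg 10.5 0.957 | mz [-0.844 -0.064  0.108] f [ 0.8 -5.4  6.8] t 16.4 j7 -1.437 yaw 0.248
```

The collar has started to lag (10.5° minus the 18° tick spacing, so −7.5°) and mz is rising. The spindle is home, with slip at about 0.12 rad. Fine steps now.

```bash
python3 -m pendant '0 0 0 0 0 0.05 0.45; 0 0 0 0 0 0.08 0.45;0 0 0 0 0 0.08 0.45' >/dev/null; python3 look.py w16
```

```text
collar shift deg 5.5 0.97 | mz [-0.821 -0.058  0.122] f [ 0.8 -4.5  5.9] t 16.75 j7 -1.494 yaw 0.169
```

```bash
python3 -m pendant '0 0 0 0 0 0.03 0.45; 0 0 0 0 0 0.05 0.45;0 0 0 0 0 0.05 0.45' >/dev/null; python3 look.py w17
```

```text
collar shift deg 2.5 0.966 | mz [-0.892 -0.051  0.022] f [ 1.1 -4.5  6.5] t 17.1 j7 -1.53 yaw 0.119
```

```bash
python3 -m pendant '0 0 0 0 0 0.03 0.45; 0 0 0 0 0 0.03 0.45;0 0 0 0 0 0.03 0.45' >/dev/null; python3 look.py w18
```

```text
collar shift deg 0.5 0.969 | mz [-0.803 -0.056  0.004] f [ 1.2 -3.4  7.2] t 17.45 j7 -1.552 yaw 0.089
```

View pics/w18.png

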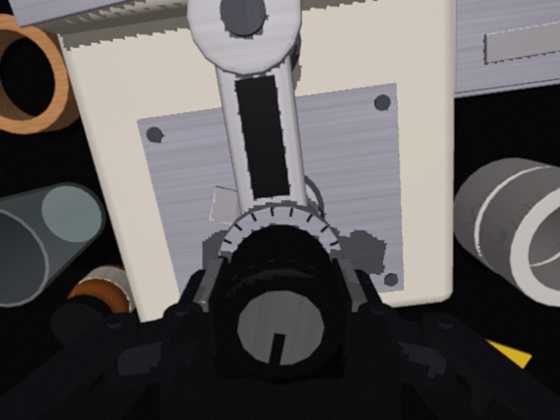

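Slip is now about 0.30 and mz has dropped from 0.12 to about 0. I'll average the torque reading and go slightly past to make certain. The second click is far off, at 0.95.

```bash
python3 -c "
from h import *
print(np.mean([ (cams.read_camera('wrist'),telemetry.get_state()['wrist_torque'][2])[1] for _ in range(6)]))"; python3 -m pendant '0 0 0 0 0 0.03 0.45; 0 0 0 0 0 0.06 0.45;0 0 0 0 0 0.06 0.45' >/dev/null; python3 look.py w19;python3 -c "
from h import *
print(np.mean([ (cams.read_camera('wrist'),telemetry.get_state()['wrist_torque'][2])[1] for _ in range(6)]))"
```

```text
-0.024849025663276795
collar shift deg -7.5 0.96 | mz [-0.815 -0.08  -0.007] f [ 1.  -4.2  5. ] t 18.1 j7 -1.595 yaw 0.028
-0.01716992106580506
```

```bash
python3 - <<'E'
from h import *
rows=[]
for t in ('w12','w14','w15','w16','w17','w18','w19'):
    g=cv2.cvtColor(load(t)['color'],cv2.COLOR_RGB2BGR)[195:265,205:360]
    rows.append(cv2.resize(g,None,fx=2.4,fy=2.4,interpolation=cv2.INTER_CUBIC)[:84*2])
rows.append(rows[-1]*0)
L=np.vstack(rows[:4]);Rr=np.vstack(rows[4:]);cv2.imwrite('pics/ticks.png',np.hstack([L,Rr])[:600]);print(L.shape)
E
```

```text
(672, 372, 3)
```

View pics/ticks.png

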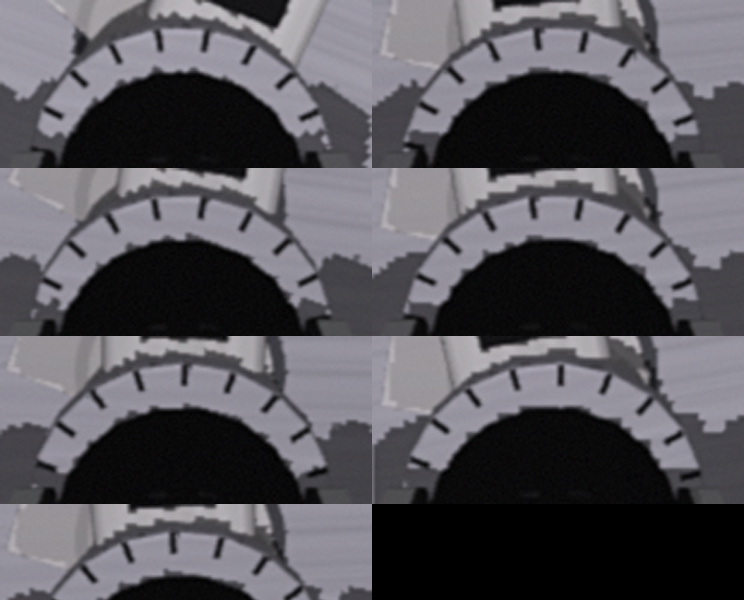

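```bash
python3 - <<'E'
from h import *
a=[cv2.resize(cv2.cvtColor(load(t)['color'],cv2.COLOR_RGB2BGR)[190:380,195:365],None,fx=2.3,fy=2.3) for t in('w18','w19')]
cv2.imwrite('pics/cmp.png',np.hstack(a))
E
```

```text
(no output)
```

View pics/cmp.png

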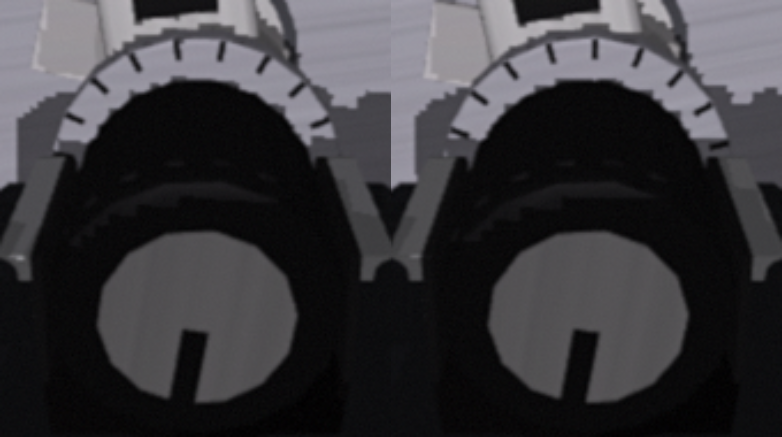

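```bash
python3 look.py w20; python3 -m pendant '0 0 0 0 0 0 0.45;0 0 0 0 0 0 0.45'>/dev/null; python3 look.py w21; python3 -c "
from h import *
shot('scene','scene21')
a=[cv2.resize(cv2.cvtColor(load(t)['color'],cv2.COLOR_RGB2BGR)[195:265,205:360],None,fx=2.4,fy=2.4) for t in('w18','w19','w21')]
cv2.imwrite('pics/cmp2.png',np.vstack(a))"
```

```text
collar shift deg -7.5 0.959 | mz [-0.813 -0.09   0.002] f [ 0.5 -4.   6. ] t 18.45 j7 -1.595 yaw 0.029
collar shift deg -7.5 0.96 | mz [-0.817 -0.149 -0.013] f [ 0.6 -4.2  5.3] t 18.7 j7 -1.595 yaw 0.029
```

View pics/cmp2.png

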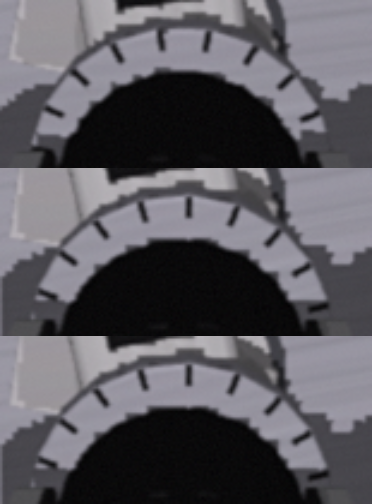

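Everything is static, and torque matches the loose level. I'll open the hand and check whether the knob springs back.

```bash
python3 -m pendant '0 0 0 0 0 0 0.8; 0 0 0 0 0 0 0.8; 0 0 0 0 0 0 0.8; 0 0 0 0 0 0 0.8'; python3 look.py w22; python3 -c "
from h import *
a=[cv2.resize(cv2.cvtColor(load(t)['color'],cv2.COLOR_RGB2BGR)[190:380,195:365],None,fx=2.3,fy=2.3) for t in('w21','w22')]
cv2.imwrite('pics/cmp3.png',np.hstack(a))"
```

```text
t: 19.2
tcp_pos: [0.5066, -0.0522, 0.207]
orientation: [-0.0, 1.0, 0.015, -0.0]
wrist_force: [-0.1, 0.0, -0.4]
gripper_width: 0.0681
collar shift deg -4.0 0.827 | mz [-0.002  0.002 -0.017] f [-0.1  0.  -0.4] t 19.2 j7 -1.595 yaw 0.031
```

View pics/cmp3.png

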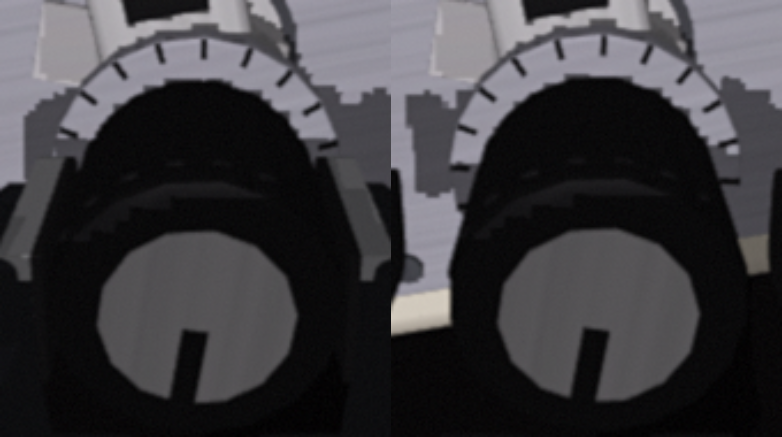

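The knob stayed put when released, so the click took place. As a check on whether the spindle backed off, I'll measure the collar's world angle across the images.

```bash
python3 - <<'E'
from h import *
for t in ('w12','w13','w14','w15','w16','w17','w18','w19','w21','w22'):
    d=load(t);g=cv2.cvtColor(d['color'],cv2.COLOR_RGB2GRAY).astype(np.float32)
    E=d['extrinsics'];c=np.array([.5073,-.0537]);to=E[:2,3]-c;a0=np.arctan2(to[1],to[0])+np.pi
    # visible side: image up direction
    up=E[:2,1];a0=np.arctan2(up[1],up[0])
    A=a0+np.radians(np.arange(-50,50,.25))
    I=np.zeros(len(A))
    for r in (.0275,.0285):
        p=np.array([proj(d,[c[0]+r*np.cos(a),c[1]+r*np.sin(a),.2]) for a in A],np.float32)
        I+=cv2.remap(g,p[:,0:1],p[:,1:2],cv2.INTER_LINEAR)[:,0]
    I-=cv2.GaussianBlur(I[:,None],(1,81),0)[:,0]
    best=max(((np.sum(I*np.cos(n*A))**2+np.sum(I*np.sin(n*A))**2,n) for n in (18,20,24)))
    n=best[1];ph=np.degrees(np.arctan2(-np.sum(I*np.sin(20*A)),-np.sum(I*np.cos(20*A)))/20)
    print(t,n,'tick phase mod18 deg',ph.round(2),'up',np.degrees(a0).round(1))
E
```

```text
w12 20 tick phase mod18 deg 3.72 up 34.8
w13 20 tick phase mod18 deg -2.32 up 27.9
w14 20 tick phase mod18 deg -8.19 up 21.0
w15 20 tick phase mod18 deg -8.07 up 14.2
w16 20 tick phase mod18 deg -8.27 up 9.7
w17 20 tick phase mod18 deg -8.25 up 6.8
w18 20 tick phase mod18 deg -8.09 up 5.1
w19 20 tick phase mod18 deg -3.83 up 1.6
w21 20 tick phase mod18 deg -3.85 up 1.6
w22 20 tick phase mod18 deg -3.94 up 1.8
```

The world phase shows the spindle home and steady at −8.15° (w14–w18). It then recoiled +4.3° (0.075 rad, 0.12 mm of pin lift) at the click. Slip is about 0.43, still far from 0.95, so I'll regrip and take a small turn to bring the spindle home again, watching the collar.

```bash
cat > ph.py <<'E'
from h import *
import sys
t=sys.argv[1];d=shot('wrist',t);s=telemetry.get_state()
def phase(d):
    g=cv2.cvtColor(d['color'],cv2.COLOR_RGB2GRAY).astype(np.float32)
    E=np.array(d['extrinsics']);c=np.array([.5073,-.0537]);up=E[:2,1];A=np.arctan2(up[1],up[0])+np.radians(np.arange(-50,50,.25))
    I=np.zeros(len(A))
    for r in (.0275,.0285):
        p=np.array([proj(d,[c[0]+r*np.cos(a),c[1]+r*np.sin(a),.2]) for a in A],np.float32)
        I+=cv2.remap(g,p[:,0:1],p[:,1:2],cv2.INTER_LINEAR)[:,0]
    I-=cv2.GaussianBlur(I[:,None],(1,81),0)[:,0]
    return np.degrees(np.arctan2(-np.sum(I*np.sin(20*A)),-np.sum(I*np.cos(20*A)))/20)
print(t,'phase',phase(d).round(2),'yaw',round(float(2*np.arctan2(s['orientation'][2],s['orientation'][1])),3),'mz',s['wrist_torque'][2].round(3),'f',s['wrist_force'].round(1))
E
python3 -m pendant '0 0.05 0 0 0 0 0.45;0 0.05 0 0 0 0 0.45;0 0.05 0 0 0 0 0.45;0 0.05 0 0 0 0 0.45' ; python3 ph.py w23; python3 -m pendant '0 0 0 0 0 0.03 0.45;0 0 0 0 0 0.03 0.45;0 0 0 0 0 0.03 0.45'; python3 ph.py w24
```

```text
t: 19.65
tcp_pos: [0.5069, -0.0539, 0.2076]
orientation: [0.0, 1.0, 0.015, 0.0]
wrist_force: [-2.0, -0.9, 5.1]
gripper_width: 0.0446
w23 phase -3.84 yaw 0.029 mz 0.049 f [-1.7 -2.5  5.3]
t: 20.0
tcp_pos: [0.5069, -0.0538, 0.2076]
orientation: [0.0, 1.0, -0.001, 0.0]
wrist_force: [-1.9, -1.5, 5.2]
gripper_width: 0.045
w24 phase -3.79 yaw -0.001 mz 0.006 f [-1.8 -2.7  4.6]
```

```bash
python3 -m pendant '0 0 0 0 0 0.03 0.45;0 0 0 0 0 0.05 0.45;0 0 0 0 0 0.05 0.45'; python3 ph.py w25
```

```text
t: 20.35
tcp_pos: [0.507, -0.0538, 0.2076]
orientation: [0.0, 1.0, -0.026, 0.0]
wrist_force: [-1.1, -2.0, 4.7]
gripper_width: 0.0445
w25 phase -3.96 yaw -0.051 mz 0.0 f [-0.8 -2.4  6. ]
```

The knob turns loosely and the spindle doesn't follow. I'll seat the spindle through its collar instead: open, lower about 2 cm, grip the 60 mm collar and turn it clockwise by 0.075.

```bash
python3 -m pendant '0 0 0 0 0 0 1;0 0 0 0 0 0 1;0 0 0 0 0 0 1;0 0 0 0 0 0 1;0 0 0.5 0 0 0 1; 0 0 1.2 0 0 0 1;0 0 1.8 0 0 0 1;0 0 2.1 0 0 0 1;0 0 2.1 0 0 0 1'; python3 ph.py w26; python3 -m pendant '0 0 0 0 0 0 0.78;0 0 0 0 0 0 0.78;0 0 0 0 0 0 0.78'; python3 ph.py w27; python3 -c "
from h import *
shot('scene','scene27')
a=cv2.imread('pics/scene27.png')[165:265,190:300];cv2.imwrite('pics/s27z.png',cv2.resize(a,None,fx=6,fy=6,interpolation=cv2.INTER_CUBIC))"
```

```text
t: 21.3
tcp_pos: [0.5065, -0.0533, 0.1856]
orientation: [0.0, 1.0, -0.025, -0.001]
wrist_force: [0.1, -0.0, -0.3]
gripper_width: 0.0855
w26 phase -3.9 yaw -0.05 mz 0.058 f [-0.4 -0.   0.3]
t: 21.65
tcp_pos: [0.5071, -0.0533, 0.1865]
orientation: [0.0, 1.0, -0.025, 0.0]
wrist_force: [-0.3, 0.6, -0.0]
gripper_width: 0.0671
w27 phase -3.9 yaw -0.05 mz 0.012 f [-0.2  0.5 -0.6]
```

View pics/w27.png

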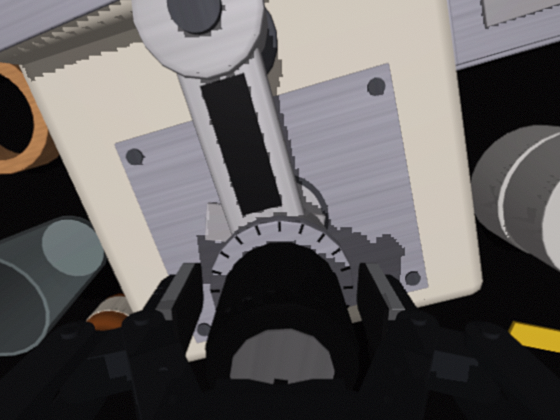

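View pics/s27z.png

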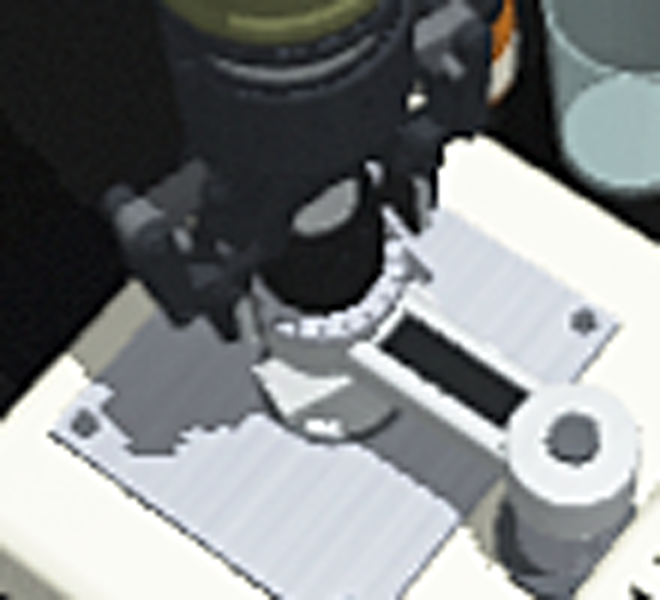

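The fingers straddle the collar with nothing else between them. Closing.

```bash
python3 -m pendant '0 0 0 0 0 0 0.66;0 0 0 0 0 0 0.66;0 0 0 0 0 0 0.66'; python3 ph.py w28; python3 -m pendant '0 0 0 0 0 0.03 0.66;0 0 0 0 0 0.03 0.66;0 0 0 0 0 0.03 0.66'; python3 ph.py w29
```

```text
t: 22.05
tcp_pos: [0.507, -0.0539, 0.1871]
orientation: [0.0, 1.0, -0.025, 0.0]
wrist_force: [-1.3, -0.2, 6.7]
gripper_width: 0.0574
w28 phase -3.91 yaw -0.051 mz 0.108 f [-1.7 -0.4  6.9]
t: 22.4
tcp_pos: [0.507, -0.0539, 0.1871]
orientation: [0.0, 0.999, -0.04, 0.0]
wrist_force: [-1.4, -1.4, 7.2]
gripper_width: 0.0573
w29 phase -5.59 yaw -0.081 mz -0.028 f [-0.6  0.4  7.1]
```

Collar turns with the hand (−3.9 → −5.6°). It needs about 2.6° more to reach −8.15°.

```bash
python3 -m pendant '0 0 0 0 0 0.02 0.66;0 0 0 0 0 0.04 0.66;0 0 0 0 0 0.04 0.66'; python3 ph.py w30; python3 -m pendant '0 0 0 0 0 0.01 0.66;0 0 0 0 0 0.01 0.66;0 0 0 0 0 0.01 0.66'; python3 ph.py w31
```

```text
t: 22.75
tcp_pos: [0.507, -0.0539, 0.1871]
orientation: [0.0, 0.998, -0.06, 0.0]
wrist_force: [-2.2, -1.2, 7.6]
gripper_width: 0.0576
w30 phase -7.81 yaw -0.121 mz -0.031 f [-1.4 -0.2  7.3]
t: 23.1
tcp_pos: [0.507, -0.0539, 0.1871]
orientation: [0.001, 0.998, -0.064, 0.0]
wrist_force: [-2.0, -0.3, 6.9]
gripper_width: 0.0576
w31 phase -7.97 yaw -0.128 mz 0.509 f [-2.4 -1.1  7.4]
```

It has reached the firm stop (mz 0.5, phase −7.97°). I'll unload slightly, release and check.

```bash
python3 -m pendant '0 0 0 0 0 -0.005 0.66;0 0 0 0 0 -0.005 0.66'; python3 -m pendant '0 0 0 0 0 0 1;0 0 0 0 0 0 1;0 0 0 0 0 0 1;0 0 0 0 0 0 1'; python3 ph.py w32; python3 -m pendant '0 0 -1 0 0 0 1;0 0 -3 0 0 0 1;0 0 -6 0 0 0 1;0 0 -9 0 0 0 1; 0 0 -11 0 0 0 1;0 0 -11 0 0 0 1'; python3 ph.py w33
```

```text
t: 23.35
tcp_pos: [0.507, -0.0539, 0.1871]
orientation: [0.0, 0.998, -0.062, 0.0]
wrist_force: [-1.6, -1.5, 7.5]
gripper_width: 0.0573
t: 23.75
tcp_pos: [0.507, -0.0533, 0.1862]
orientation: [-0.0, 0.998, -0.063, -0.0]
wrist_force: [-0.2, 0.1, -0.5]
gripper_width: 0.0858
w32 phase -7.61 yaw -0.125 mz 0.023 f [-0.1 -0.4  0.2]
t: 24.4
tcp_pos: [0.5089, -0.0534, 0.2997]
orientation: [-0.0, 0.998, -0.063, 0.004]
wrist_force: [0.0, -0.4, -0.5]
gripper_width: 0.0854
w33 phase -7.64 yaw -0.125 mz 0.023 f [ 0.2 -0.2 -0.2]
```

View pics/w33.png

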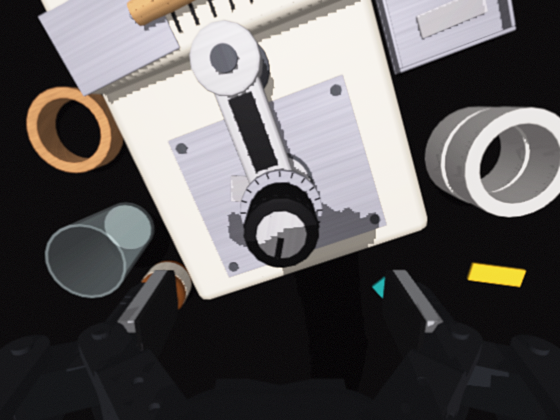

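The spindle is home (−7.6° against −8.1°), and the arm lies over the crystal. I'll move the hand clear and run final checks.

```bash
python3 -m pendant '0 3 -2 0 0 0 1;0 7 -4 0 0 0 1;0 11 -4 0 0 0 1;0 15 -4 0 0 0 1;0 19 -4 0 0 0 1;-2 23 -4 0 0 0 1;-5 26 -4 0 0 0 1;-8 28 -4 0 0 0 1;-8 28 -4 0 0 0 1;-8 28 -4 0 0 0 1'; python3 -c "
from h import *
for n in('top','scene'): shot(n,n+'9')
a=cv2.imread('pics/top9.png')[110:280,235:435];cv2.imwrite('pics/t9z.png',cv2.resize(a,None,fx=3.5,fy=3.5,interpolation=cv2.INTER_CUBIC))
a=cv2.imread('pics/scene9.png')[165:345,170:370];cv2.imwrite('pics/s9z.png',cv2.resize(a,None,fx=3.3,fy=3.3,interpolation=cv2.INTER_CUBIC))"
```

```text
t: 25.45
tcp_pos: [0.3917, -0.3211, 0.3356]
orientation: [-0.001, 0.998, -0.064, -0.001]
wrist_force: [0.8, 0.3, 1.0]
gripper_width: 0.0855
```

View pics/t9z.png

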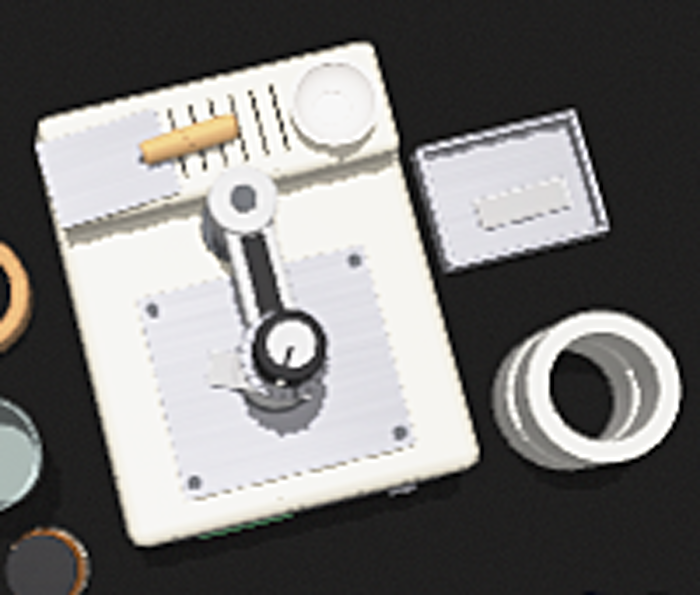

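View pics/s9z.png

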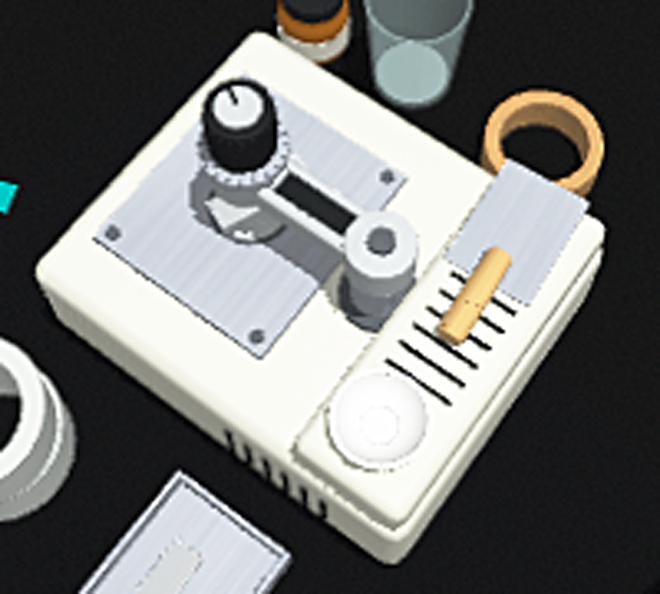

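View pics/scene9.png

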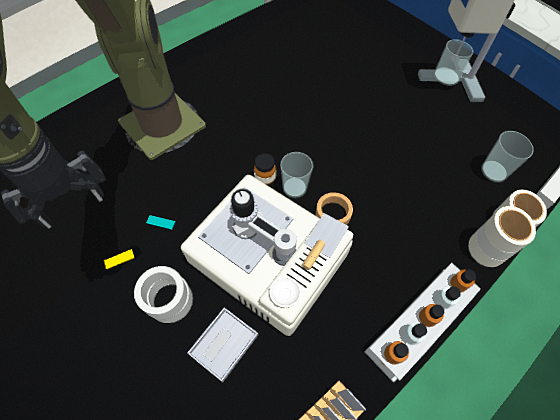

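```bash
python3 - <<'E'
from h import *
T=load('top9')
k=plane(T,235+291.5/3.5-.5,110+345.5/3.5-.5,.246)[:2];p=plane(T,235+243.5/3.5-.5,110+197.5/3.5-.5,.195)[:2]
print(k,p,np.arctan2(*(k-p)[::-1])%(2*np.pi)-np.pi-.2245)
a=load('top0')['color'].astype(int);b=T['color'].astype(int)
m=(np.abs(a-b).sum(2)>90).astype(np.uint8);n,l,s,c=cv2.connectedComponentsWithStats(m)
print([ (x.tolist()) for x in s[1:] if x[4]>15])
order.close_job()
E
```

```text
[ 0.50656446 -0.05370074] [ 0.61436452 -0.02905167] 0.0002909850125115965
[[299, 168, 64, 67, 1946], [549, 217, 11, 12, 21], [533, 220, 6, 8, 22], [500, 231, 60, 69, 1692], [448, 246, 27, 17, 200], [463, 247, 12, 2, 18], [525, 249, 13, 10, 32], [496, 250, 5, 19, 38], [555, 307, 5, 31, 61], [554, 339, 6, 21, 47], [553, 361, 7, 23, 99], [554, 388, 6, 7, 20], [542, 395, 18, 25, 268], [321, 407, 17, 13, 146]]
the job is handed in; nothing more can be done
```

The sample is clamped and the job is handed in at about 25.5 s, but with one step beyond the task, described below. I swung the arm to its stop with a grip that turned along with it. I then screwed the knob clockwise with one regrip until the clutch clicked, and took the hand away.

**What the last checks showed**
- **Arm:** about 0.000 rad from its stop.
- **Spindle:** within about 0.01 rad of home, measured from the collar ticks.
- **Clutch:** one click. The knob did not spring back when released. I estimate its slip at 0.4 to 0.5 rad, short of the second click at 0.95.
- **Sample and bench:** the visible end of the sample is within a pixel of where it started. Before and after top views differ only around the arm and knob, and where the robot and its shadow moved.

**What disagreed**
- **Recoil at the click:** the spindle sprang back about 0.075 rad, which lifts the pin about 0.12 mm.
- **Extra turning past the click:** I turned the knob about 0.06 rad more while making sure of the click, then about 0.08 rad trying to bring the spindle home. It was loose and the spindle did not follow.
- **Collar turn:** I then turned the graduated collar clockwise to the firm stop, briefly reading about 0.5 Nm, and released it. This goes beyond stopping at the first click, but caused no second click.
- **Torque signal:** the wrist torque was noisy and did not show the moment of the click clearly. I relied on the collar ticks and the knob not springing back.

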